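Park the soap-dish carriage under its splash hood

TASK

Two rail racks stand on the washing table. Push the carriage that carries the flat, lidded soap dish along its rail, past the catch where it sticks, until it is fully home against the stop hidden under the hood, then let go. Leave the carriage with the tall round toothbrush holder where it is and do not knock over the pink cup between the racks.

Things in the scene. Friction and masses are not known exactly. Their poses are not given: they have to be found in the camera images.
- soap_slide (a joint): Soap-dish carriage along its rail, m: starts 0 to 0.015, fully home 0.110 at a rigid stop hidden by the hood. Steel plate 100 x 80 mm with a closed green soap dish, 92 x 74 mm, top 78 mm above the table. Slides with 2 N, sticks on a hidden spring catch near 0.02 (about 8 N to break free, past it by 0.035), then 2 N to the stop. Fixed rack 300 x 100 mm; steel hood over its far 100 mm, 96 mm high.
- soap_tab (a point): Middle of the near face of the soap carriage's push tab, 65 mm above the table: upright steel plate 50 mm wide, 5 mm thick, 35 to 85 mm above the table, at the carriage's robot-side edge. x: along the rail to the stop, the way to push (within 21 degrees of world x); z up. Behind it the rack is at most 32 mm high. Once home, the hood's edge is 75 mm ahead of this face.
- holder_tab (a point): The same point and axes on the other rack's carriage, which carries a steel cylinder toothbrush holder, 56 mm diameter, top 136 mm above the table (brushes to 215 mm). Which rack stands left or right varies. Leave this carriage alone.
- cup: Pink plastic cup, 72 mm wide at the rim, 90 mm tall, standing loose between the two racks. Origin at the centre of its underside, z up.

How it is judged (in metres and radians):
At the end, for the whole second after the job is handed in: The soap-dish carriage is home: within 12 mm of its end stop (joint above 0.098 m) and at rest (value of joint soap_slide above 0.098 m and velocity of joint soap_slide below 0.01 m/s); the robot touches nothing.
It fails at once if the toothbrush-holder carriage is shifted more than 20 mm (distance of holder_tab from where it was at the start of the episode above 0.02 m).
It fails at once if the pink cup is knocked over (angle between cup's own z axis and vertical above 0.6 rad).
It also fails if it takes over 32 s, if anything falls off the work surface, if the arm or the gripper's body presses on something with over 40 N, if the wrist force passes 120 N, or if a joint passes its speed limit or range.

ROBOT

A 7-joint arm with a two-finger parallel gripper is mounted at the origin on the work surface. World frame = base frame: x ahead of the robot, y to its left, z up, the work surface at z = 0. Lengths are in mm, angles in rad, forces in N, time in s.
With the tool pointing down it reaches from about 400 to 875 mm from the base axis. Payload 4.4 kg.
Tool frame: the origin (TCP) lies midway between the tips of the shut fingers; the grasp point (between the pads) lies 19 mm behind it; z points along the fingers, y is the line along which they close (so a half turn about z gives the same grasp; the last joint's range is limited). The gripper opens to 85 mm and grips with 20 to 120 N. Pads are 22 mm wide; open, the fingers measure 114 mm over their backs; the gripper's body (76 mm by 85 mm) begins 54 mm behind the grasp point. The pads swing forward as they close: fully open they stand 13 mm farther back than shut.
Start: joints at [1.26, 0.628, 0.038, 1.517, -0.027, 0.996, -0.02], TCP at [157.563, -630.628, 231.313] pointing down, gripper open.
Joint ranges: [-3.06, 3.06], [-0.37, 2.12], [-1.25, 1.32], [0.18, 2.47], [-1.1, 4.24], [0.23, 1.98], [-2.94, 2.94]. Speed limits (rad/s): [2.57, 2.57, 3.14, 3.14, 3.14, 3.14, 3.14].

INTERFACE

Orientations are given as [roll, pitch, yaw] about the fixed x, y, z axes, in that order (R = Rz(yaw) Ry(pitch) Rx(roll)).
In Python, from cell import read_state, get_image, finish_job gives the robot as it stands.
- The arm moves only by the tool send_rows, never from a script. Its argument "series" is a list of rows, each an object of numbers: "ax", "ay", "az": the turn, a rotation vector about the tool's x, y, z in rad; "dx", "dy", "dz": the shift along the tool's x, y, z in cm; "hand": the closure, from 0 (fully open) to 1 (shut). In form: [{"ax": .., "ay": .., "az": .., "dx": .., "dy": .., "dz": .., "hand": ..}, ...]. A call has 1 to 10 rows; each row is the pose to reach, as a shift and turn from the pose commanded when the call began, along the tool's axes at that moment; what a row does not reach only later rows make up. A row lasts 1/10 s, in which the tool goes at most 50 mm and 8.59 degrees, less where a joint would pass 70% of its speed; a pose out of reach is approached as far as the arm can. A call with a gripper value outside its range is refused whole. The fingers move at their own pace and stop on an object; the grip force is fixed at half the most. Time passes only in rows, so rows that repeat a pose let the fingers close. It gives the time, the measured TCP pose, the force, the opening and the grip force at its end, in the units of the state.
- read_state(): the state, without advancing time (a new reading comes with each control period).
- get_image(name): name is "side" or "top" or "wrist"; returns a dict with "pixels" (384x512x3 uint8, red, green, blue), "mtx" (3x3 intrinsics, pixels), "k1" (the pictures are not rectified: a ray, as slopes to the right and down, at radius r is drawn at 1 + k1 r^2 times it, then the intrinsics apply), "R" (3x3) and "t" (3): a world point X has camera coordinates R X + t. Camera axes: x right, y down, z forward; pixel columns grow to the right and rows downward; lengths in mm; the calibration is good to about 2 mm. A picture is of the moment at which its call begins. There is no depth.
- finish_job(): hands the job in; it is judged then, once.
The state is a dict: "clock": time; "qpos": joint angles; "qd": joint speeds; "tau": joint torques, N m; "eef_pos": TCP position; "tool_rot": TCP orientation; "force": force on the tool from outside, world axes, zero at the start; "torque": the same for the moment, N m; "width": finger opening in mm; "gripper_force": force on a finger pad.
Only numpy, scipy, OpenCV 4.12 (cv2) and the standard library are available. Lean on these libraries where they do the work, as an engineer would, in place of code of your own. Each camera call takes 0.05 s, during which the arm holds its last target. There are 200 camera calls.

## Working session

There is one attempt and no reset: what is moved stays moved. The work goes in short steps, Python scripts to look and compute and a tool call to move; the robot and the scene stay as the last step left them, time stands still between calls to the robot, and variables do not carry over. Pictures are saved under pics/ and viewed, at most 10 in all, crops included, and the job is handed in when it is done.

Besides the shell and the picture viewer there is one more tool, called after "Request:" as name([rows], argument=value, ...), one row to a line, values as JSON. send_rows: Moves the arm, as the interface text tells. Its arguments: {"type":"object","properties":{"series":{"type":"array","items":{"type":"object","properties":{"ax":{"type":"number"},"ay":{"type":"number"},"az":{"type":"number"},"dx":{"type":"number"},"dy":{"type":"number"},"dz":{"type":"number"},"hand":{"type":"number"}}}}},"required":["series"]}

```bash
mkdir -p pics
cat > h.py <<'E'
import numpy as np, cv2
from cell import read_state, get_image, finish_job
def snap(n,f):
    g=get_image(n); cv2.imwrite('pics/'+f,cv2.cvtColor(g['pixels'],cv2.COLOR_RGB2BGR)); np.save('pics/'+f+'.npy',g,allow_pickle=True); return g
def load(f): return np.load('pics/'+f+'.npy',allow_pickle=True).item()
def ray(g,uv):
    p=(np.linalg.inv(g['mtx'])@[uv[0],uv[1],1])[:2]; q=p.copy()
    for _ in range(20): q=p/(1+g['k1']*(q@q))
    R=np.array(g['R']);t=np.array(g['t'])
    return -R.T@t, R.T@np.array([q[0],q[1],1])
def onz(g,uv,z):
    c,d=ray(g,uv); return c+d*(z-c[2])/d[2]
E
python3 - <<'E'
from h import *
a=snap('top','top1.png');b=snap('side','side1.png')
print(read_state()); print(a['mtx'],a['k1'])
for g in(a,b): print(-np.array(g['R']).T@g['t'], np.array(g['R'])[2])
E
```

```text
{'clock': 0.1, 'qpos': array([ 1.26019206,  0.62925202,  0.03848001,  1.51825191, -0.02694917,
        0.99629138, -0.01999287]), 'qd': array([-1.55974341e-03, -2.67784827e-03,  1.53948408e-04, -5.20748439e-03,
        7.98332198e-04, -1.53547520e-03,  3.72673712e-05]), 'tau': array([ 2.55490755e-03, -5.64530540e+01,  1.23027887e+00, -1.93973798e+01,
        1.13065308e-02,  5.39062894e-03, -1.86459424e-06]), 'eef_pos': array([ 157.40108673, -630.09005897,  230.48789526]), 'tool_rot': array([-3.13991019e+00,  7.97444807e-05,  2.44810972e-01]), 'force': array([ 0.88285591,  0.51184602, -0.38884589]), 'torque': array([-0.00148727, -0.04903441, -0.00097938]), 'gripper_force': 0.0, 'width': 85.44117058720958}
[[380.58280142   0.         253.59128996]
 [  0.         380.58280142 191.72635814]
 [  0.           0.           1.        ]] -0.051106317974048424
[365.41070606   3.78130265 997.45093465] [ 0.14668837 -0.03644102 -0.98851129]
[200.89311238 536.66053053 732.80423571] [ 0.32671329 -0.61756441 -0.71545275]
```

View pics/top1.png

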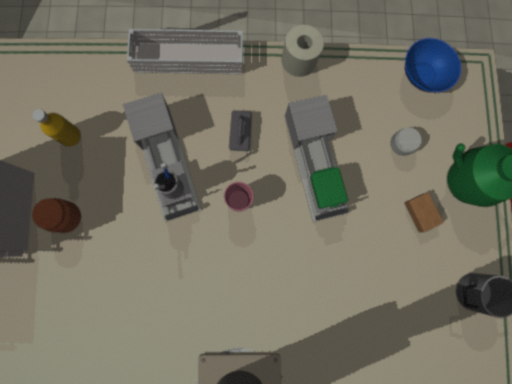

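View pics/side1.png

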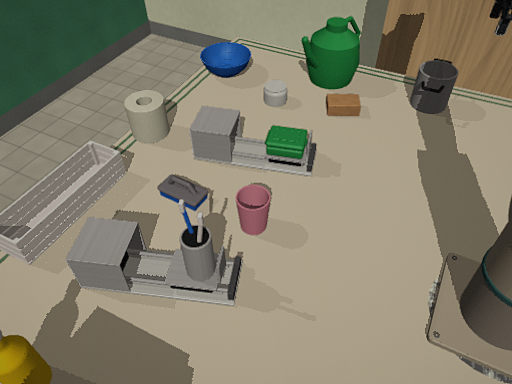

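The top view shows the green dish at about (329,188), its hood at (312,120), the cup at (238,197) and the holder rack on the left at (165,180). I'll measure the dish, hood and tab next.

Run:
```python
from h import *
a=load('top1.png');b=load('side1.png')
for g,n,z in((a,'top',78),):
    h=cv2.cvtColor(g['pixels'],cv2.COLOR_RGB2HSV)
    m=cv2.inRange(h,(45,80,30),(85,255,255)); m[:,400:]=0
    c=max(cv2.findContours(m,0,1)[0],key=cv2.contourArea)
    box=cv2.boxPoints(cv2.minAreaRect(c)); print(n,box.round(1).tolist())
    P=np.array([onz(g,p,z) for p in box]); print(P.round(1),P.mean(0)); print([np.degrees(np.arctan2(*(P[(i+1)%4]-P[i])[[1,0]])).round(1) for i in range(4)],[np.linalg.norm(P[(i+1)%4]-P[i]).round(1) for i in range(4)])
def crop(g,x,y,w,h,s): return cv2.cvtColor(cv2.resize(g['pixels'][y:y+h,x:x+w],None,fx=s,fy=s,interpolation=2),cv2.COLOR_RGB2BGR)
A=crop(a,280,90,80,135,4.4);B=crop(b,185,100,145,80,3)
B=cv2.copyMakeBorder(B,0,A.shape[0]-B.shape[0],0,0,0)
cv2.imwrite('pics/c1.png',np.hstack([A,B]));print(A.shape,B.shape)
```

```text
top [[309.1000061035156, 172.5], [338.79998779296875, 165.10000610351562], [348.20001220703125, 202.89999389648438], [318.6000061035156, 210.39999389648438]]
[[ 551.5 -167.7   78. ]
 [ 571.3 -242.7   78. ]
 [ 476.2 -263.6   78. ]
 [ 457.4 -189.4   78. ]] [ 514.09113004 -215.86100373   78.        ]
[np.float64(-75.2), np.float64(-167.6), np.float64(104.3), np.float64(13.0)] [np.float64(77.7), np.float64(97.4), np.float64(76.6), np.float64(96.6)]
(594, 352, 3) (594, 435, 3)
```

View pics/c1.png

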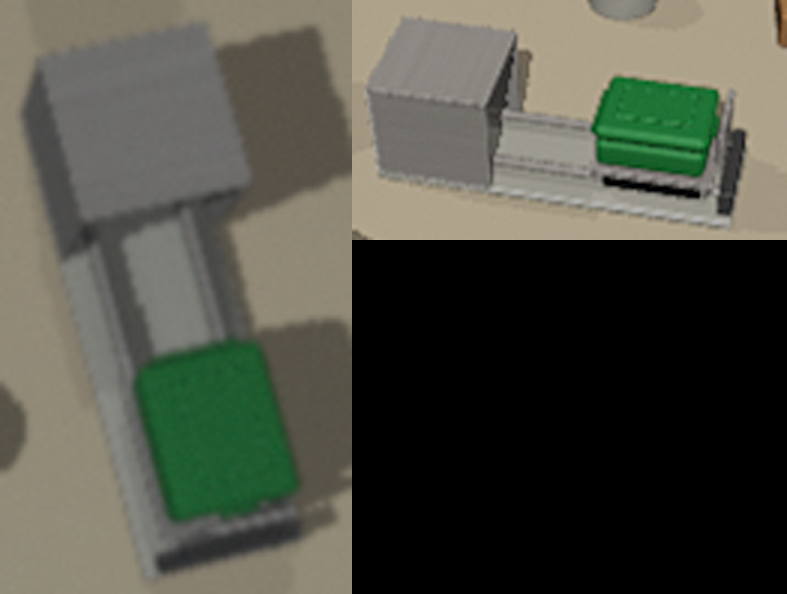

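The crop shows the hood's top corners at crop (40,60), (208,25), (248,182) and (84,224). The light tab sits just behind the dish at about (235,507), and the dark low rack end is at (230,540).

Run:
```python
from h import *
a=load('top1.png');b=load('side1.png')
f=lambda p:(280+(p[0]+.5)/4.4-.5,90+(p[1]+.5)/4.4-.5)
P=np.array([onz(a,f(p),96) for p in[(40,60),(208,25),(248,182),(84,224)]]);print(P.round(1),P.mean(0).round(1))
for i in range(4):
    d=P[(i+1)%4]-P[i];print(np.degrees(np.arctan2(d[1],d[0])).round(1),np.linalg.norm(d).round(1))
H=P.mean(0)[:2];D=np.array([514.1,-215.9]);v=H-D;print('dish->hood ang',np.degrees(np.arctan2(v[1],v[0])),np.linalg.norm(v))
# rack near end corners on z~32 (dark end), tab edge at top z 85
for p,z in[((157,560),32),((298,525),32),((157,575),0),((200,520),85),((275,505),85)]:print(p,z,onz(a,f(p),z).round(1))
fs=lambda p:(185+(p[0]-352+.5)/3-.5,100+(p[1]+.5)/3-.5)
for p in[(733,93),(722,113)]:print('tab side',onz(b,fs(p),85).round(1))
h=cv2.cvtColor(a['pixels'],cv2.COLOR_RGB2HSV); m=cv2.inRange(h,(160,60,30),(179,255,255)); m[:,:200]=0;m[:,300:]=0
x=cv2.findContours(m,0,1)[0]; c=max(x,key=cv2.contourArea); M=cv2.moments(c); print('cup',onz(a,(M['m10']/M['m00'],M['m01']/M['m00']),60).round())
```

```text
[[ 723.6 -116.3   96. ]
 [ 746.9 -213.4   96. ]
 [ 653.8 -233.6   96. ]
 [ 627.6 -140.    96. ]] [ 688.  -175.8   96. ]
-76.5 99.9
-167.7 95.3
105.6 97.2
13.9 98.8
dish->hood ang 12.983118402260517 178.4290331587823
(157, 560) 32 [ 445.1 -190.2   32. ]
(298, 525) 32 [ 466.2 -274.2   32. ]
(157, 575) 0 [ 438.7 -196.5    0. ]
(200, 520) 85 [ 463. -204.   85.]
(275, 505) 85 [ 471.7 -246.3   85. ]
tab side [ 463.6 -249.9   85. ]
tab side [ 461.8 -222.7   85. ]
cup [493.   7.  60.]
```

Request:
send_rows([
  {"dx":3.4,"dy":-3.2,"az":0.015,"hand":1},
  {"dx":6.9,"dy":-6.3,"az":0.015,"hand":1},
  {"dx":10.3,"dy":-9.5,"az":0.015,"hand":1},
  {"dx":13.8,"dy":-12.7,"az":0.015,"hand":1},
  {"dx":17.2,"dy":-15.8,"az":0.015,"hand":1},
  {"dx":20.7,"dy":-19,"az":0.015,"hand":1},
  {"dx":24.1,"dy":-22.2,"az":0.015,"hand":1},
  {"dx":27.6,"dy":-25.4,"az":0.015,"hand":1},
  {"dx":31,"dy":-28.5,"az":0.015,"hand":1},
  {"dx":34.5,"dy":-31.7,"az":0.015,"hand":1},
])

```text
invalid input at $.series[0]: expected keys ax, ay, az, dx, dy, dz, hand
```

Request:
send_rows([
  {"hand":1},
  {"hand":1},
  {"hand":1},
])

```text
invalid input at $.series[0]: expected keys ax, ay, az, dx, dy, dz, hand
```

Request:
send_rows([
  {"ax":0,"ay":0,"az":0.015,"dx":4,"dy":-3.6,"dz":0,"hand":1},
  {"ax":0,"ay":0,"az":0.015,"dx":8,"dy":-7.3,"dz":0,"hand":1},
  {"ax":0,"ay":0,"az":0.015,"dx":12,"dy":-11,"dz":0,"hand":1},
  {"ax":0,"ay":0,"az":0.015,"dx":16,"dy":-14.7,"dz":0,"hand":1},
  {"ax":0,"ay":0,"az":0.015,"dx":20,"dy":-18.4,"dz":0,"hand":1},
  {"ax":0,"ay":0,"az":0.015,"dx":24,"dy":-22.1,"dz":0,"hand":1},
  {"ax":0,"ay":0,"az":0.015,"dx":28,"dy":-25.8,"dz":0,"hand":1},
  {"ax":0,"ay":0,"az":0.015,"dx":32,"dy":-29.4,"dz":0,"hand":1},
  {"ax":0,"ay":0,"az":0.015,"dx":34.5,"dy":-31.7,"dz":0,"hand":1},
  {"ax":0,"ay":0,"az":0.015,"dx":34.5,"dy":-31.7,"dz":0,"hand":1},
])

```text
clock: 1.1
eef_pos: [418.2, -234.2, 231.2]
tool_rot: [-3.139, -0.002, 0.237]
force: [-0.5, -0.2, 0.4]
width: -0.0
gripper_force: 0.0
```

Request:
send_rows([
  {"ax":0,"ay":0,"az":0,"dx":-0.4,"dy":0.4,"dz":4,"hand":1},
  {"ax":0,"ay":0,"az":0,"dx":-0.4,"dy":0.4,"dz":8,"hand":1},
  {"ax":0,"ay":0,"az":0,"dx":-0.4,"dy":0.4,"dz":12,"hand":1},
  {"ax":0,"ay":0,"az":0,"dx":-0.4,"dy":0.4,"dz":15.5,"hand":1},
  {"ax":0,"ay":0,"az":0,"dx":-0.4,"dy":0.4,"dz":17.2,"hand":1},
  {"ax":0,"ay":0,"az":0,"dx":-0.4,"dy":0.4,"dz":17.2,"hand":1},
  {"ax":0,"ay":0,"az":0,"dx":-0.4,"dy":0.4,"dz":17.2,"hand":1},
])

```text
clock: 1.8
eef_pos: [412.5, -244.3, 59.4]
tool_rot: [-3.141, 0.0, 0.23]
force: [-0.9, 0.4, 0.6]
width: 0.3
gripper_force: 0.0
```

Run:
```python
from h import *
a=snap('side','side2.png');s=read_state();print(s['eef_pos'],s['tool_rot'],s['force'])
c=a['pixels'][80:240,180:400];cv2.imwrite('pics/c2.png',cv2.cvtColor(cv2.resize(c,None,fx=3.5,fy=3.5,interpolation=2),4))
```

```text
[ 412.98289864 -244.58482298   60.05078993] [ 3.14078677e+00 -9.01148402e-04  2.29682841e-01] [0.28407442 0.10363309 1.06257   ]
```

View pics/c2.png

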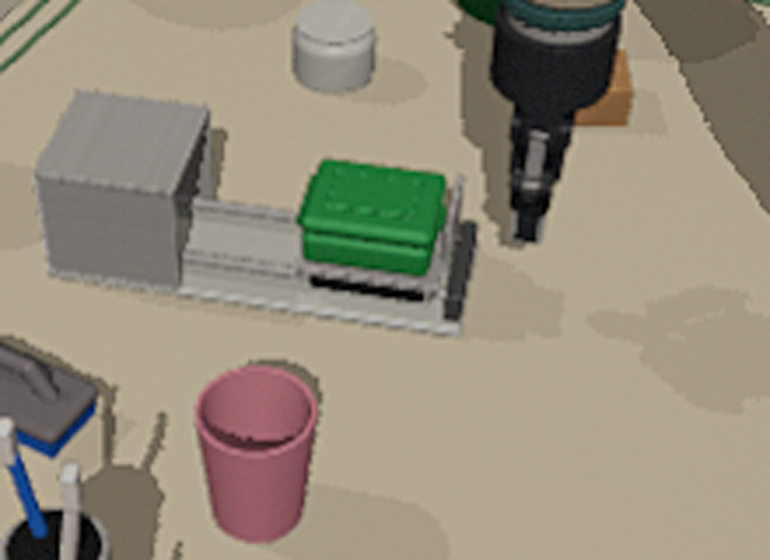

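The fingertip at crop (527,240) is clear behind the tab at (455,215), and the cup is well away. I'll push slowly.

Request:
send_rows([
  {"ax":0,"ay":0,"az":0,"dx":1.5,"dy":-0.4,"dz":0,"hand":1},
  {"ax":0,"ay":0,"az":0,"dx":2.5,"dy":-0.4,"dz":0,"hand":1},
  {"ax":0,"ay":0,"az":0,"dx":3.2,"dy":-0.4,"dz":0,"hand":1},
  {"ax":0,"ay":0,"az":0,"dx":3.8,"dy":-0.4,"dz":0,"hand":1},
  {"ax":0,"ay":0,"az":0,"dx":4.4,"dy":-0.4,"dz":0,"hand":1},
  {"ax":0,"ay":0,"az":0,"dx":5,"dy":-0.4,"dz":0,"hand":1},
  {"ax":0,"ay":0,"az":0,"dx":5.6,"dy":-0.4,"dz":0,"hand":1},
])

```text
clock: 2.55
eef_pos: [464.9, -227.5, 59.1]
tool_rot: [-3.14, 0.003, 0.229]
force: [-6.9, -2.8, 6.4]
width: -0.1
gripper_force: 5.6
```

Request:
send_rows([
  {"ax":0,"ay":0,"az":0,"dx":0.8,"dy":0,"dz":0,"hand":1},
  {"ax":0,"ay":0,"az":0,"dx":1.6,"dy":0,"dz":0,"hand":1},
  {"ax":0,"ay":0,"az":0,"dx":2.4,"dy":0,"dz":0,"hand":1},
  {"ax":0,"ay":0,"az":0,"dx":3.2,"dy":0,"dz":0,"hand":1},
  {"ax":0,"ay":0,"az":0,"dx":4,"dy":0,"dz":0,"hand":1},
])

```text
clock: 3.05
eef_pos: [505.6, -217.9, 59.1]
tool_rot: [-3.141, 0.0, 0.23]
force: [-2.4, 1.0, -0.7]
width: 0.2
gripper_force: 1.0
```

Request:
send_rows([
  {"ax":0,"ay":0,"az":0,"dx":0.8,"dy":0,"dz":0,"hand":1},
  {"ax":0,"ay":0,"az":0,"dx":1.6,"dy":0,"dz":0,"hand":1},
  {"ax":0,"ay":0,"az":0,"dx":2.4,"dy":0,"dz":0,"hand":1},
  {"ax":0,"ay":0,"az":0,"dx":3.1,"dy":0,"dz":0,"hand":1},
  {"ax":0,"ay":0,"az":0,"dx":3.7,"dy":0,"dz":0,"hand":1},
  {"ax":0,"ay":0,"az":0,"dx":4.1,"dy":0,"dz":0,"hand":1},
])

```text
clock: 3.65
eef_pos: [545.8, -209.0, 59.4]
tool_rot: [3.141, -0.001, 0.23]
force: [-2.2, 0.3, -0.5]
width: -0.0
gripper_force: 0.8
```

Request:
send_rows([
  {"ax":0,"ay":0,"az":0,"dx":0.3,"dy":0,"dz":0,"hand":1},
  {"ax":0,"ay":0,"az":0,"dx":0.6,"dy":0,"dz":0,"hand":1},
])

```text
clock: 3.85
eef_pos: [550.9, -207.9, 59.4]
tool_rot: [3.141, 0.0, 0.23]
force: [-2.5, 1.2, 0.6]
width: -0.1
gripper_force: 0.8
```

Request:
send_rows([
  {"ax":0,"ay":0,"az":0,"dx":0.2,"dy":0,"dz":0,"hand":1},
  {"ax":0,"ay":0,"az":0,"dx":0.4,"dy":0,"dz":0,"hand":1},
])

```text
clock: 4.05
eef_pos: [551.4, -207.7, 59.3]
tool_rot: [-3.14, 0.006, 0.229]
force: [-11.8, -0.4, 8.6]
width: -0.0
gripper_force: 5.5
```

Request:
send_rows([
  {"ax":0,"ay":0,"az":0,"dx":0.2,"dy":0,"dz":0,"hand":1},
  {"ax":0,"ay":0,"az":0,"dx":0.3,"dy":0,"dz":0,"hand":1},
  {"ax":0,"ay":0,"az":0,"dx":0.3,"dy":0,"dz":0,"hand":1},
])

```text
clock: 4.35
eef_pos: [551.4, -207.8, 59.4]
tool_rot: [-3.139, 0.011, 0.227]
force: [-14.4, -1.6, 11.8]
width: -0.1
gripper_force: 6.9
```

The carriage hasn't moved under 15 N, 89 mm past the catch point, which fits the stop. I'll back off, lift and check.

Request:
send_rows([
  {"ax":0,"ay":0,"az":0,"dx":-1,"dy":0,"dz":0,"hand":1},
  {"ax":0,"ay":0,"az":0,"dx":-4,"dy":0,"dz":0,"hand":1},
  {"ax":0,"ay":0,"az":0,"dx":-8,"dy":0,"dz":0,"hand":1},
  {"ax":0,"ay":0,"az":0,"dx":-12,"dy":0,"dz":-2,"hand":1},
  {"ax":0,"ay":0,"az":0,"dx":-12,"dy":0,"dz":-6,"hand":1},
  {"ax":0,"ay":0,"az":0,"dx":-12,"dy":0,"dz":-6,"hand":1},
  {"ax":0,"ay":0,"az":0,"dx":-12,"dy":0,"dz":-6,"hand":1},
])

```text
clock: 5.05
eef_pos: [442.8, -234.5, 120.6]
tool_rot: [3.138, -0.005, 0.229]
force: [-0.1, -0.1, 0.2]
width: -0.3
gripper_force: 0.0
```

Run:
```python
from h import *
a=snap('side','side3.png');s=read_state();print(s['eef_pos'],s['force'])
c=a['pixels'][60:310,60:400];cv2.imwrite('pics/c3.png',cv2.cvtColor(cv2.resize(c,None,fx=2.3,fy=2.3,interpolation=2),4))
```

```text
[ 442.08443316 -233.87471231  119.63148659] [ 0.03038702  0.14414449 -0.82521008]
```

View pics/c3.png

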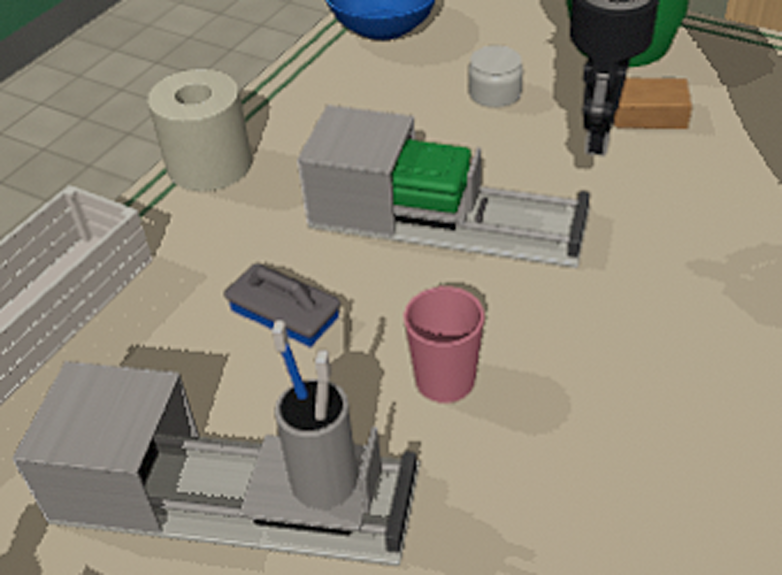

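The dish sits partly under the hood, with its tab at crop (473,190) about 75 to 80 mm from the hood's edge. The cup is upright, the holder hasn't moved, and the gripper is clear.

```bash
python3 -c "
from cell import *
print(finish_job())"
```

```text
the job is handed in; nothing more can be done
None
```

The soap-dish carriage is pushed past its catch and home against the hidden stop, the gripper is clear, the holder carriage and cup are untouched, and the job is handed in (no verdict was returned).

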